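Feel out the portafilter's rim and seat the dosing funnel

TASK

Get the portafilter in the tamping station ready for the next dose. It stands with play in its recess, so pick up the metal dosing funnel and, holding it beside the rim, gently touch off the rim with the funnel's lower edge in three places, first the left side, then the far side, then the right (seen from the end of the portafilter's handle), without shoving it; then lower the funnel centrally into the basket until its shoulder sits flush on the rim all round, and let go. Leave the other things where they are.

Things in the scene. Friction and masses are not known exactly. Their poses are not given: they have to be found in the camera images.
- stand: Tamping station: round dark wooden block 136 mm across, 27 mm high, too heavy to shift, with a round recess 90 mm across in which a bottomless portafilter stands upright. Origin: centre of the block's underside, on the worktop. z up; -x along the portafilter's handle (to the robot, turned up to 0.3 rad); seen from the handle's end +y is the left side, +x the far side.
- head (a point): Point of the station 72 mm above its origin, at the height of the portafilter's flat rim; axes as the station's. The portafilter itself is not measured: the axis of its head stands up to 9 mm off this point in x and also in y. The head is round, 70 mm across outside with a vertical side from 32 to 72 mm height; its open basket is 60 mm across inside and more than 30 mm deep.
- handle_rest (a point): Point of the station 110 mm from its axis along -x and 46 mm high, about the middle of the black handle (30 mm thick, ends 171 mm from the head's axis). Two ears on the head reach 41.5 mm out at +y and -y, at 49 to 56 mm height. The portafilter stands on rubber: it keeps still under a light touch but slides when pushed sideways with over about 10 N.
- funnel: Dosing funnel: loose aluminium ring 40 mm high, 0.13 kg, two fine dark lines round its top. Skirt 57 mm across and 9 mm high, then a flat shoulder out to a straight body 64 mm across: grip across this. Origin: centre of the skirt's underside; z up its axis; starts upright. The skirt enters the basket (1.5 mm clearance), the shoulder rests on the rim: origin then 63 mm above the worktop.
- dosing_cup: Bystander: a plain steel dosing cup, straight round cup 59 mm across and 46 mm high, holding coffee, without shoulder or skirt; it and the funnel stand one to the left and one to the right of the station, either way round. Origin: centre of its underside.
- tamper: Bystander: tamper with steel base 58 mm across and black handle, 94 mm high, behind the station. Origin: centre of its underside.
- pitcher: Bystander: small steel milk pitcher, 66 x 101 mm, 81 mm high, behind the station. Origin: centre of its underside.
There are look-alikes about, which are no part of the job. Leave any orange look-alike of the funnel alone.

How it is judged:
On the way, in this order (a step that is already met when the one before it is completed fails the run):
1. the funnel's lower part touches the portafilter's head from the left, below the rim (contact force between funnel and stand above 0.5 N and z of funnel in the frame of stand between 0.045 and 0.0705 m and y of funnel in the frame of stand above 0.035 m and x of funnel in the frame of stand below 0.042 m), for 0.02 s.
2. then from the far side (contact force between funnel and stand above 0.5 N and z of funnel in the frame of stand between 0.045 and 0.0705 m and x of funnel in the frame of stand above 0.042 m and y of funnel in the frame of stand between -0.035 and 0.035 m), for 0.02 s.
3. then from the right (contact force between funnel and stand above 0.5 N and z of funnel in the frame of stand between 0.045 and 0.0705 m and y of funnel in the frame of stand below -0.035 m and x of funnel in the frame of stand below 0.042 m), for 0.02 s.
At the end, for the whole second after the job is handed in: The funnel's skirt is in the portafilter's basket with its shoulder down on the rim (origin 60 to 64.5 mm above the worktop, within 12 mm of the station's axis in x and y), upright within 0.05 rad, at rest and released (z of funnel in the frame of stand between 0.06 and 0.0645 m and x of funnel in the frame of stand between -0.012 and 0.012 m and y of funnel in the frame of stand between -0.012 and 0.012 m and angle between funnel's own z axis and vertical below 0.05 rad and linear speed of funnel below 0.02 m/s and contact force between the fingers and funnel below 0.1 N and contact force between the fingers and stand below 0.1 N); the robot touches nothing.
It fails at once if the funnel or the fingers press on the portafilter or the station with more than 20 N (contact force between any of funnel, the fingers and stand above 20 N).
It fails at once if the dosing cup, tamper or pitcher is moved by more than 20 mm (distance of any of dosing_cup, tamper, pitcher from where it was at the start of the episode above 0.02 m).
It also fails if it takes over 67 s, if anything falls off the work surface, if the arm or the gripper's body presses on something with over 40 N, if the wrist force passes 120 N, or if a joint passes its speed limit or range.

ROBOT

A 7-joint arm with a two-finger parallel gripper is mounted at the origin on a cart in front of the work surface, level with it; the furniture and walls round the work are solid. World frame = base frame: x ahead of the robot, y to its left, z up, the work surface at z = 0. Lengths are in m, angles in rad, forces in N, time in s.
With the tool pointing down it reaches from about 0.425 to 0.95 m from the base axis. Payload 4.7 kg.
Tool frame: the origin (TCP) lies where the fingers leave the gripper's body, on its centre line; the fingertips stand 73 mm ahead of it and the grasp point (between the pads) lies 54 mm ahead of it; z points along the fingers, y is the line along which they close (so a half turn about z gives the same grasp; the last joint's range is limited). The gripper opens to 85 mm and grips with 20 to 120 N. Pads are 22 mm wide; open, the fingers measure 114 mm over their backs; the gripper's body (76 mm by 85 mm) begins 54 mm behind the grasp point. The pads swing forward as they close: fully open they stand 13 mm farther back than shut.
Start: joints at [-1.193, 0.469, -0.049, 1.532, 0.024, 1.141, -0.082], TCP at [0.267, 0.62, 0.304] pointing down, gripper open.
Joint ranges: [-2.59, 2.59], [-0.33, 1.99], [-1.39, 1.29], [0.1, 2.45], [-1.04, 4.18], [0.21, 1.99], [-2.66, 2.66]. Speed limits (rad/s): [2.57, 2.57, 3.14, 3.14, 3.14, 3.14, 3.14].

INTERFACE

Orientations are given as a 3x3 rotation matrix whose columns are the frame's x, y, z axes.
In Python, from cell import sensors, imaging, env gives the robot as it stands. The module is installed in compiled form; this text tells all that it offers.
- The arm moves only by the tool step_arm, never from a script. Its argument "targets" is one flat list of numbers, 7 for each row, row after row: the shift along the tool's x, y, z in mm, then the turn, a rotation vector about the tool's x, y, z in degrees, then the opening, from -1 (shut) to 1 (fully open). A call has 1 to 8 rows; each row shifts and turns the commanded pose from where the row before left it, along the tool's axes as they then stand; what a row does not reach is not made up. A row lasts 1/12 s, in which the tool goes at most 41.7 mm and 7.16 degrees, less where a joint would pass 70% of its speed; a pose out of reach is approached as far as the arm can. A call is refused whole if a number of a shift passes 41.7 or a number of a turn 7.16, either way. A call with a gripper value outside its range is refused whole. The fingers move at their own pace and stop on an object; "squeeze" is the grip in N (left out, the last holds). Time passes only in rows, so rows that do not move let the fingers close. It gives the time, the measured TCP pose, the force, the opening and the grip force at its end, in the units of the state.
- sensors.get_state(): the state, without advancing time (a new reading comes with each control period).
- imaging.snapshot(name): name is "side" or "top"; returns a dict with "frame" (400x640x3 uint8, blue, green, red), "fov_y" (degrees; the focal length in pixels is half the picture's height over the tangent of half this angle, whatever the lens; pixels are square), "cx", "cy" (the principal point, pixels), "R" (3x3) and "t" (3): a world point X has camera coordinates R X + t. Camera axes: x right, y down, z forward; pixel columns grow to the right and rows downward; lengths in m; the calibration is good to about 2 mm. A picture is of the moment at which its call begins. There is no depth.
- env.hand_in(): hands the job in; it is judged then, once.
The state is a dict: "clock": time; "joint_positions": joint angles; "joint_vel": joint speeds; "joint_efforts": joint torques, N m; "ee_pos": TCP position; "eef_rot": TCP orientation; "wrist_force": force on the tool from outside, world axes, zero at the start; "wrist_torque": the same for the moment, N m; "width": finger opening in m; "grip_force": force on a finger pad.
Only numpy, scipy, OpenCV 4.12 (cv2) and the standard library are available. Lean on these libraries where they do the work, as an engineer would, in place of code of your own. Each camera call takes 0.05 s, during which the arm holds its last target. There are 200 camera calls.

## Working session

There is one attempt and no reset: what is moved stays moved. The work goes in short steps, Python scripts to look and compute and a tool call to move; the robot and the scene stay as the last step left them, time stands still between calls to the robot, and variables do not carry over. Pictures are saved under pics/ and viewed, at most 10 in all, crops included, and the job is handed in when it is done.

Besides the shell and the picture viewer there is one more tool, called after ">>>" by a JSON object that holds its "op" and its "data". step_arm: Moves the arm, as the interface text tells. Its arguments: {"type":"object","properties":{"targets":{"type":"array","items":{"type":"number"}},"squeeze":{"type":"number"}},"required":["targets"]}

```bash
mkdir -p pics
python3 - <<'E'
from cell import sensors, imaging, env
import cv2,numpy as np,pickle
s=sensors.get_state(); print(s['clock'],s['ee_pos'],np.round(s['eef_rot'],3),s['width'])
for n in('side','top'):
    d=imaging.snapshot(n); pickle.dump(d,open(n+'0.pkl','wb')); cv2.imwrite(f'pics/{n}0.png',d['frame'])
    print(n,d['fov_y'],d['cx'],d['cy'],np.round(d['R'],3).tolist(),np.round(d['t'],3), -d['R'].T@d['t'])
E
```

```text
0.0 [0.26689445 0.61951738 0.30283287] [[-0.918  0.396 -0.001]
 [ 0.396  0.918 -0.002]
 [-0.    -0.002 -1.   ]] 0.08520162311655151
side 55.39707996656185 316.83636518448344 197.37041561509844 [[-0.973, -0.23, -0.007], [-0.084, 0.385, -0.919], [0.214, -0.894, -0.394]] [0.554 0.108 0.74 ] [0.38994562 0.74710006 0.39482344]
top 49.76615912150219 319.1991820780778 198.01287724932666 [[-0.014, -1.0, -0.017], [-0.996, 0.015, -0.091], [0.091, 0.016, -0.996]] [0.009 0.554 1.088] [ 0.45305431 -0.01680322  1.13359979]
```

View pics/side0.png

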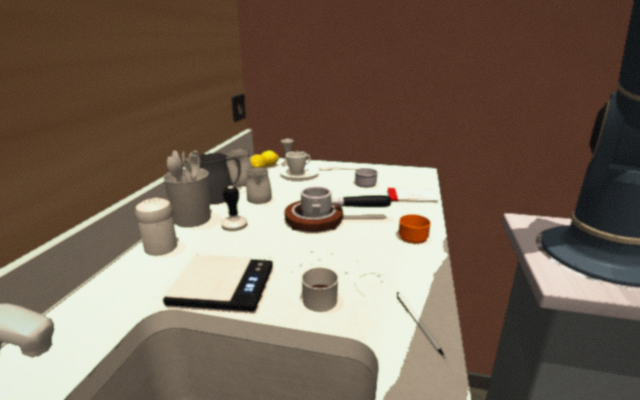

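View pics/top0.png

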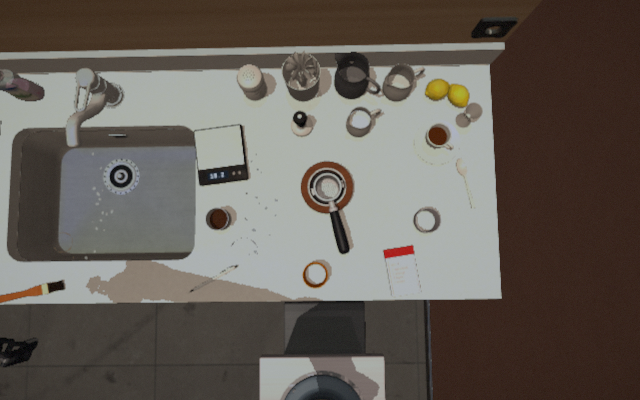

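The scene:
- Top view: station at (327,187) with its handle end at (345,252), tamper at (301,122), pitcher at (359,121).
- Funnel candidates: plain ring at top (426,219) / side (366,177); brown-filled cup at top (218,218) / side (320,288); orange ring at top (316,274).
- The plain metal one at (426,219) should be the funnel, since the left one holds coffee and the orange one is the look-alike. I'll check with an enlarged crop.

Run:
```python
import cv2,numpy as np,pickle
t=pickle.load(open('top0.pkl','rb'))['frame'];s=pickle.load(open('side0.pkl','rb'))['frame']
c=lambda f,x,y,w,h,k:cv2.resize(f[y:y+h,x:x+w],None,fx=k,fy=k,interpolation=cv2.INTER_CUBIC)
a=c(t,396,194,50,50,6); b=c(s,340,160,50,50,6)   # top (396,194), side(340,160)
d=c(t,292,152,70,105,6)[:600]; d=cv2.resize(d,(400,571))
e=np.zeros((600,720,3),np.uint8); e[:300,:300]=a; e[300:,:300]=b; e[:571,310:710]=d
cv2.imwrite('pics/crop.png',e)
```

```text
(no output)
```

View pics/crop.png

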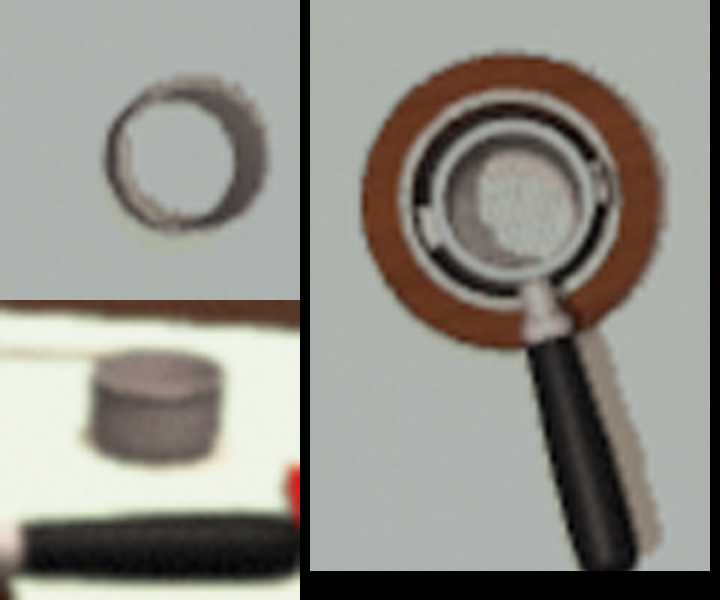

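The crop confirms the funnel at top (427,219): an empty, open metal ring, worktop visible through it, narrower at the foot. Next I'll measure positions.

```bash
cat > h.py <<'E'
import numpy as np,pickle,cv2
def proj(d,X):
    X=np.atleast_2d(X); c=X@d['R'].T+d['t']; f=200/np.tan(np.radians(d['fov_y'])/2)
    return c[:,:2]/c[:,2:]*f+[d['cx'],d['cy']]
def ray(d,p):
    f=200/np.tan(np.radians(d['fov_y'])/2)
    v=d['R'].T@np.array([(p[0]-d['cx'])/f,(p[1]-d['cy'])/f,1]); return -d['R'].T@d['t'],v
def onz(d,p,z):
    o,v=ray(d,p); return o+v*(z-o[2])/v[2]
def tri(d1,p1,d2,p2):
    o1,v1=ray(d1,p1);o2,v2=ray(d2,p2)
    k=np.linalg.lstsq(np.c_[v1,-v2],o2-o1,rcond=None)[0]; a,b=o1+k[0]*v1,o2+k[1]*v2
    return (a+b)/2,np.linalg.norm(a-b)
a=np.linspace(0,2*np.pi,90,endpoint=False)
circ=lambda x,y,z,r:np.c_[x+r*np.cos(a),y+r*np.sin(a),0*a+z]
E
python3 - <<'E'
from h import *
from scipy.optimize import least_squares
T=pickle.load(open('top0.pkl','rb'));S=pickle.load(open('side0.pkl','rb'))
def seg(f,box,hs):
    x,y,w,h=box; m=np.zeros(f.shape[:2],np.uint8); m[y:y+h,x:x+w]=hs[y:y+h,x:x+w]*255
    n,l,st,c=cv2.connectedComponentsWithStats(m); i=1+np.argmax(st[1:,4]); return (l==i).astype(np.uint8),st[i]
# block: brown
def brown(f):
    f=f.astype(int); return (f[...,2]>f[...,0]*1.6)&(f[...,2]>40)
mt,st=seg(T['frame'],(290,150,75,75),brown(T['frame'])); print('block top',st)
ms,ss=seg(S['frame'],(275,185,80,50),brown(S['frame'])); print('block side',ss)
ct=max(cv2.findContours(mt,0,1)[0],key=len); e=cv2.fitEllipse(cv2.convexHull(ct)); print(e, onz(T,e[0],.027))
# extents fit of funnel with free x,y,z-base
def ext(d,cs):
    p=np.vstack([proj(d,c) for c in cs]); return np.r_[p.min(0),p.max(0)]
for nm,d,off in(('top',T,(396,194)),('side',S,(340,160))):pass
mt_=np.array([396+105/6,194+75/6,396+268/6,194+232/6])-.5
ms_=np.array([340+90/6,160+48/6,340+224/6,160+165/6])-.5
def r(q):
    x,y,z,h=q; cs=[circ(x,y,z+h,.032),circ(x,y,z+.009,.032),circ(x,y,z,.0285)]
    return np.r_[ext(T,cs)-mt_,ext(S,cs)-ms_]
x0=onz(T,((mt_[0]+mt_[2])/2,(mt_[1]+mt_[3])/2),.03)
q=least_squares(r,[x0[0],x0[1],0,.04]); print('funnel',np.round(q.x,4),np.round(q.fun,2))
# stand block free z top
mb=np.array([st[0],st[1],st[0]+st[2],st[1]+st[3]])-.5
sb=np.array([ss[0],ss[1],ss[0]+ss[2],ss[1]+ss[3]])-.5
b0=onz(T,e[0],.027)
def rb(q): 
    cs=[circ(q[0],q[1],q[2],.068),circ(q[0],q[1],0,.068)]
    return np.r_[ext(T,cs)-mb,(ext(S,cs)-sb)]
q=least_squares(rb,[b0[0],b0[1],.027]);print('stand',np.round(q.x,4),np.round(q.fun,2))
# handle: black pixels in top
f=T['frame'].max(2); m,sh=seg(T['frame'],(320,208,40,50),f<60); ys,xs=np.nonzero(m)
v=cv2.fitLine(np.c_[xs,ys].astype(np.float32),2,0,.01,.01).ravel(); print('handle',sh,v)
p1=onz(T,(v[2]+v[0]*15,v[3]+v[1]*15),.05);p2=onz(T,(v[2]-v[0]*15,v[3]-v[1]*15),.05)
if p1[0]>p2[0]:p1,p2=p2,p1
dd=p2-p1;print('yaw',np.arctan2(dd[1],dd[0]),p1,p2)
c=onz(T,(328.05-.4,186.1-.4),.072);print('rim',c)
E
```

```text
block top [301 162  52  51 817]
block side [285 201  58  31 768]
((326.6278381347656, 186.8592987060547), (50.891807556152344, 51.58063507080078), 81.73443603515625) [ 0.58277272 -0.01899299  0.027     ]
funnel [ 0.4938 -0.2733  0.0018  0.0366] [-0.13  1.09  0.3   0.37 -1.22 -0.02 -0.41 -0.07]
stand [ 0.5831 -0.0207  0.0177] [ 0.69 -0.16  0.91  1.1  -1.19  0.11  0.06  2.01]
handle [330 211  19  43 389] [2.6709419e-01 9.6367043e-01 3.3920050e+02 2.3210539e+02]
yaw 0.253331976972788 [ 0.42947036 -0.05801942  0.05      ] [ 0.50190369 -0.03926685  0.05      ]
rim [ 0.58034917 -0.02148058  0.072     ]
```

>>> {"op": "step_arm", "data": {"targets": [-37.6,-13.7,0,0,0,0,1,-37.6,-13.7,0,0,0,0,1,-37.6,-13.7,0,0,0,0,1,-37.6,-13.7,0,0,0,0,1,-37.6,-13.7,0,0,0,0,1,-37.6,-13.7,0,0,0,0,1,-37.6,-13.7,0,0,0,0,1,-37.6,-13.7,0,0,0,0,1]}}

```text
clock: 0.77
ee_pos: [0.5009, 0.3985, 0.3036]
eef_rot: [[-0.918, 0.396, -0.001], [0.396, 0.918, -0.0], [0.0, -0.001, -1.0]]
wrist_force: [0.2, 0.1, -0.1]
width: 0.0855
grip_force: 0.0
```

>>> {"op": "step_arm", "data": {"targets": [-15.7,-36.3,0,0,0,0,1,-15.7,-36.3,0,0,0,0,1,-15.7,-36.3,0,0,0,0,1,-15.7,-36.3,0,0,0,0,1,-15.7,-36.3,0,0,0,0,1,-15.7,-36.3,0,0,0,0,1,-15.7,-36.3,0,0,0,0,1,-15.7,-36.3,0,0,0,0,1]}}

```text
clock: 1.43
ee_pos: [0.4997, 0.0819, 0.3037]
eef_rot: [[-0.918, 0.395, -0.0], [0.395, 0.918, 0.0], [0.0, -0.0, -1.0]]
wrist_force: [0.4, 0.2, 0.2]
width: 0.0856
grip_force: 0.0
```

>>> {"op": "step_arm", "data": {"targets": [-15.7,-36.3,0,0,0,0,1,-15.7,-36.3,0,0,0,0,1,-15.7,-36.3,0,0,0,0,1,-15.7,-36.3,0,0,0,0,1,-15.7,-36.3,0,0,0,0,1,-15.7,-36.3,0,0,0,0,1,-15.7,-36.3,0,0,0,0,1,-15.7,-36.3,0,0,0,0,1]}}

```text
clock: 2.1
ee_pos: [0.5002, -0.2342, 0.3037]
eef_rot: [[-0.918, 0.395, -0.0], [0.395, 0.918, 0.0], [0.0, 0.0, -1.0]]
wrist_force: [0.2, -0.3, -0.2]
width: 0.0853
grip_force: 0.0
```

>>> {"op": "step_arm", "data": {"targets": [0,0,0,0,0,6.5,1,0,0,0,0,0,6.5,1,0,0,0,0,0,6.5,1,0,0,0,0,0,6.5,1,0,0,0,0,0,6.5,1,0,0,0,0,0,6.5,1,0,0,0,0,0,6.5,1,0,0,0,0,0,6.5,1]}}

```text
clock: 2.77
ee_pos: [0.5006, -0.2324, 0.3035]
eef_rot: [[-0.248, 0.969, -0.001], [0.969, 0.248, 0.0], [0.001, -0.001, -1.0]]
wrist_force: [1.0, -0.4, 0.3]
width: 0.0852
grip_force: 0.0
```

>>> {"op": "step_arm", "data": {"targets": [-9.4,-4.2,38,0,0,0,1,-9.4,-4.2,38,0,0,0,1,-9.4,-4.2,38,0,0,0,1,-9.4,-4.1,38,0,0,0,1,0,0,0,0,0,0,1]}}

```text
clock: 3.18
ee_pos: [0.4896, -0.2726, 0.145]
eef_rot: [[-0.251, 0.968, -0.014], [0.968, 0.251, 0.004], [0.007, -0.012, -1.0]]
wrist_force: [-0.6, 0.8, -1.1]
width: 0.0854
grip_force: 0.0
```

Run:
```python
from cell import sensors, imaging
from h import *
print(sensors.get_state()['ee_pos'])
T=imaging.snapshot('top');S=imaging.snapshot('side')
c=lambda f,x,y,w,h,k:cv2.resize(f[y:y+h,x:x+w],None,fx=k,fy=k,interpolation=cv2.INTER_CUBIC)
e=np.hstack([c(T['frame'],376,174,90,90,4),c(S['frame'],310,100,110,90,4)])
cv2.imwrite('pics/above.png',e)
pickle.dump((T,S),open('above.pkl','wb'))
```

```text
[ 0.48963159 -0.27261548  0.14496564]
```

View pics/above.png

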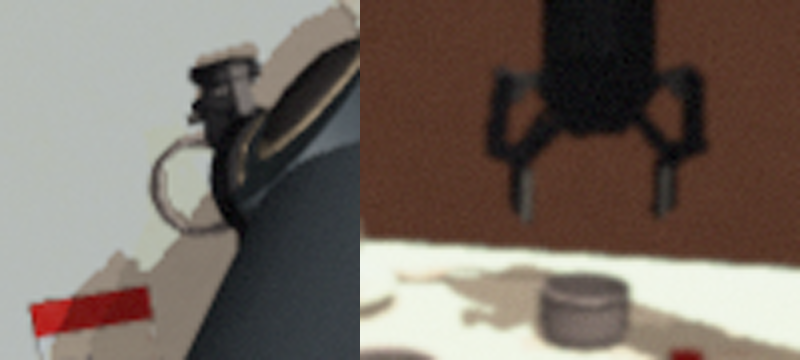

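Run:
```python
from cell import sensors
from h import *
T,S=pickle.load(open('above.pkl','rb'))
s=sensors.get_state();p=s['ee_pos'];R=np.array(s['eef_rot']);print(p,R.round(3),s['clock'])
for n,z in(('tcp',0),('grasp',.054),('tip',.073),('tip open',.060)):
  for y in(-.05,.05): 
    X=p+R@[0,y,z]; print(n,y,X.round(3),proj(T,X).round(1),proj(S,X).round(1))
for z in(0,.04): print('funnel',proj(T,[.4938,-.2733,z]),proj(S,[.4938,-.2733,z]))
```

```text
[ 0.49354513 -0.27305498  0.15104017] [[-0.253  0.968 -0.003]
 [ 0.968  0.253  0.001]
 [ 0.002 -0.003 -1.   ]] 3.2833
tcp -0.05 [ 0.445 -0.286  0.151] [[445.7 239.2]] [[385.2 131.5]]
tcp 0.05 [ 0.542 -0.26   0.151] [[432.8 196.7]] [[348.4 132. ]]
grasp -0.05 [ 0.445 -0.286  0.097] [[439.5 239.1]] [[384.1 150.8]]
grasp 0.05 [ 0.542 -0.26   0.097] [[427.3 198.9]] [[347.9 151.4]]
tip -0.05 [ 0.445 -0.286  0.078] [[437.4 239.1]] [[383.7 157.4]]
tip 0.05 [ 0.542 -0.26   0.078] [[425.5 199.6]] [[347.8 158. ]]
tip open -0.05 [ 0.445 -0.286  0.091] [[438.8 239.1]] [[383.9 152.9]]
tip open 0.05 [ 0.542 -0.26   0.091] [[426.7 199.1]] [[347.9 153.5]]
funnel [[424.32332917 220.31592232]] [[364.39861566 183.83052256]]
funnel [[427.9006234  219.69450623]] [[364.99035472 170.59287388]]
```

>>> {"op": "step_arm", "data": {"targets": [0,0,25,0,0,0,1,0,0,25,0,0,0,1,0,0,15,0,0,0,1,0,0,6,0,0,0,1,0,0,0,0,0,0,1,0,0,0,0,0,0,1]}}

```text
clock: 3.78
ee_pos: [0.4956, -0.2734, 0.0829]
eef_rot: [[-0.254, 0.967, 0.003], [0.967, 0.254, -0.001], [-0.002, 0.003, -1.0]]
wrist_force: [0.9, 0.1, 0.3]
width: 0.0851
grip_force: 0.0
```

>>> {"op": "step_arm", "data": {"targets": [0,0,0,0,0,0,-1,0,0,0,0,0,0,-1,0,0,0,0,0,0,-1,0,0,0,0,0,0,-1,0,0,0,0,0,0,-1,0,0,0,0,0,0,-1,0,0,0,0,0,0,-1,0,0,0,0,0,0,-1], "squeeze": 50}}

```text
clock: 4.45
ee_pos: [0.4951, -0.2735, 0.0829]
eef_rot: [[-0.254, 0.967, 0.003], [0.967, 0.254, -0.0], [-0.001, 0.003, -1.0]]
wrist_force: [-1.5, 1.0, 8.1]
width: 0.063
grip_force: 53.6
```

>>> {"op": "step_arm", "data": {"targets": [0,0,-5,0,0,0,-1,0,0,-15,0,0,0,-1,0,0,-30,0,0,0,-1,0,0,-30,0,0,0,-1,0,0,-20,0,0,0,-1,0,0,-10,0,0,0,-1,0,0,0,0,0,0,-1]}}

```text
clock: 5.03
ee_pos: [0.4952, -0.2737, 0.1934]
eef_rot: [[-0.254, 0.967, 0.005], [0.967, 0.254, -0.002], [-0.003, 0.004, -1.0]]
wrist_force: [0.9, 0.1, -1.1]
width: 0.0628
grip_force: 55.4
```

Run:
```python
from cell import sensors, imaging
from h import *
s=sensors.get_state();p=np.array(s['ee_pos']);R=np.array(s['eef_rot']);print(p,R.round(4).tolist(),s['width'],s['wrist_force'])
S=imaging.snapshot('side')
cv2.imwrite('pics/held.png',cv2.resize(S['frame'][90:200,300:420],None,fx=5,fy=5,interpolation=cv2.INTER_CUBIC))
for y in(-.032,.032):
  for z in (.0429,.0739,.0829): X=p+R@[0,y,z];print(y,z,(proj(S,X)[0]-[300,90])*5)
yaw=.2533; st=np.array([.583,-.020]); A=np.array([[np.cos(yaw),-np.sin(yaw)],[np.sin(yaw),np.cos(yaw)]])
f=(p+R@[0,0,.0829]); print('funnel in stand',A.T@(f[:2]-st),f[2])
```

```text
[ 0.49520128 -0.2736976   0.19340363] [[-0.2536, 0.9673, 0.0048], [0.9673, 0.2536, -0.0015], [-0.0027, 0.0043, -1.0]] 0.06276616539750092 [ 0.91441883  0.1200723  -1.08806135]
-0.032 0.0429 [389.59843112 208.72020268]
-0.032 0.0739 [386.18345528 264.49239041]
-0.032 0.0829 [385.20701133 280.43933045]
0.032 0.0429 [271.76248804 209.78921305]
0.032 0.0739 [269.73126934 265.62266828]
0.032 0.0829 [269.15049481 281.58680284]
funnel in stand [-0.1482203  -0.22382178] 0.11050467706247773
```

View pics/held.png

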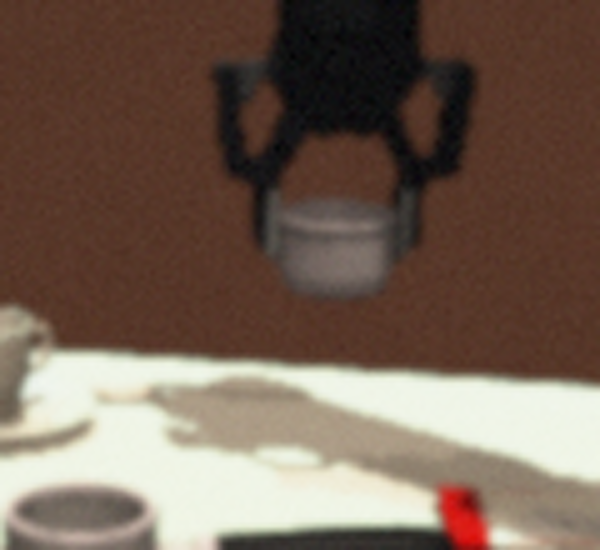

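>>> {"op": "step_arm", "data": {"targets": [30,15,0,0,0,0,-1,34,16,0,0,0,0,-1,34,16,0,0,0,0,-1,34,16,0,0,0,0,-1,34,16,0,0,0,0,-1,34,16,0,0,0,0,-1,34,16,0,0,0,0,-1,34,16,0,0,0,0,-1]}}

```text
clock: 5.75
ee_pos: [0.548, 0.0203, 0.189]
eef_rot: [[-0.254, 0.967, -0.004], [0.967, 0.254, -0.0], [0.0, -0.004, -1.0]]
wrist_force: [1.3, -0.5, -1.1]
width: 0.063
grip_force: 55.3
```

>>> {"op": "step_arm", "data": {"targets": [26,13,0,0,0,0,-1,10,5,0,0,0,0,-1,0,0,0,0,0,0,-1,0,0,0,0,0,0,-1]}}

```text
clock: 6.08
ee_pos: [0.5565, 0.0573, 0.1894]
eef_rot: [[-0.254, 0.967, -0.003], [0.967, 0.254, -0.001], [-0.001, -0.003, -1.0]]
wrist_force: [-0.9, -0.1, -1.3]
width: 0.0628
grip_force: 55.3
```

```bash
cat >> h.py <<'E'
yaw=.2533; st=np.array([.583,-.020]); A=np.array([[np.cos(yaw),-np.sin(yaw)],[np.sin(yaw),np.cos(yaw)]])
def where():
    from cell import sensors
    s=sensors.get_state();p=np.array(s['ee_pos']);R=np.array(s['eef_rot']); f=p+R@[0,0,.0829]
    F=np.array(s['wrist_force']); print('t',round(s['clock'],2),'funnel xy mm in stand',(1e3*A.T@(f[:2]-st)).round(2),'z',round(f[2]*1e3,2),'F stand',(A.T@F[:2]).round(2),F[2].round(2),'tilt',R[:2,2].round(4),'M',np.round(s['wrist_torque'],2),'xt',R[:2,0].round(4))
E
python3 -c "
from h import *;where()"
```

```text
t 6.08 funnel xy mm in stand [-6.57 81.4 ] z 106.55 F stand [-0.91  0.16] -1.33 tilt [-0.0029 -0.0014] M [-0.09  0.03 -0.  ] xt [-0.2543  0.9671]
```

>>> {"op": "step_arm", "data": {"targets": [2,3,20,0,0,0,-1,0,0,14,0,0,0,-1,0,0,7,0,0,0,-1,0,0,0,0,0,0,-1,0,0,0,0,0,0,-1,0,0,0,0,0,0,-1]}}

```text
clock: 6.58
ee_pos: [0.5601, 0.0593, 0.1505]
eef_rot: [[-0.252, 0.968, 0.001], [0.968, 0.252, -0.0], [-0.0, 0.001, -1.0]]
wrist_force: [0.6, 0.9, 0.0]
width: 0.0627
grip_force: 55.4
```

Run:
```python
from h import *;where()
from cell import imaging
T=imaging.snapshot('top');S=imaging.snapshot('side')
c=lambda f,x,y,w,h,k:cv2.resize(f[y:y+h,x:x+w],None,fx=k,fy=k,interpolation=cv2.INTER_CUBIC)
cv2.imwrite('pics/left.png',np.hstack([c(T['frame'],270,140,100,100,4),c(S['frame'],265,130,100,100,4)]))
```

```text
t 6.58 funnel xy mm in stand [-2.21 82.45] z 67.61 F stand [0.85 0.7 ] 0.05 tilt [ 0.001  -0.0001] M [ 0.01 -0.01  0.  ] xt [-0.2519  0.9677]
```

View pics/left.png

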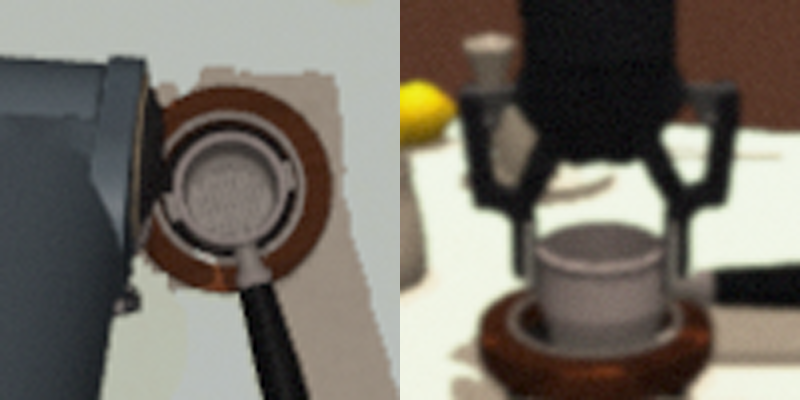

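Left: the head is unobstructed at crop (235,190), and the funnel hangs beside it at the right height. I'll approach slowly from the left.

>>> {"op": "step_arm", "data": {"targets": [0,0,2,0,0,0,-1,-2.5,0,0,0,0,0,-1,-2.5,0,0,0,0,0,-1,-2.5,0,0,0,0,0,-1,-2,0,0,0,0,0,-1,-1.5,0,0,0,0,0,-1,-1,0,0,0,0,0,-1,0,0,0,0,0,0,-1]}}

```text
clock: 7.35
ee_pos: [0.5629, 0.0485, 0.1479]
eef_rot: [[-0.253, 0.967, 0.0], [0.967, 0.253, -0.0], [-0.0, 0.0, -1.0]]
wrist_force: [-0.0, -0.4, -2.3]
width: 0.0628
grip_force: 55.4
```

```bash
python3 -c "
from h import *;where()"
```

```text
t 7.35 funnel xy mm in stand [-2.33 71.33] z 65.0 F stand [-0.14 -0.38] -2.33 tilt [ 0.     -0.0001] M [0.01 0.03 0.06] xt [-0.2532  0.9674]
```

>>> {"op": "step_arm", "data": {"targets": [-0.5,0,0,0,0,0,-1,-0.5,0,0,0,0,0,-1,-0.5,0,0,0,0,0,-1,0,0,0,0,0,0,-1]}}

```text
clock: 7.68
ee_pos: [0.5632, 0.0473, 0.1479]
eef_rot: [[-0.254, 0.967, 0.0], [0.967, 0.254, 0.0], [0.0, 0.0, -1.0]]
wrist_force: [-0.2, 0.2, -1.4]
width: 0.0629
grip_force: 55.4
```

>>> {"op": "step_arm", "data": {"targets": [-0.5,0,0,0,0,0,-1,-0.5,0,0,0,0,0,-1,-0.5,0,0,0,0,0,-1,0,0,0,0,0,0,-1]}}

```text
clock: 8.02
ee_pos: [0.5636, 0.0457, 0.1479]
eef_rot: [[-0.253, 0.967, 0.0], [0.967, 0.253, 0.0], [0.0, 0.0, -1.0]]
wrist_force: [-0.7, -0.4, -0.7]
width: 0.0629
grip_force: 55.4
```

```bash
python3 -c "
from h import *;where()"
```

```text
t 8.02 funnel xy mm in stand [-2.3  68.51] z 65.0 F stand [-0.75 -0.23] -0.68 tilt [0. 0.] M [-0.03 -0.    0.01] xt [-0.2534  0.9674]
```

>>> {"op": "step_arm", "data": {"targets": [-0.7,0,0,0,0,0,-1,-0.7,0,0,0,0,0,-1,-0.6,0,0,0,0,0,-1,0,0,0,0,0,0,-1]}}

```text
clock: 8.35
ee_pos: [0.5641, 0.0437, 0.1479]
eef_rot: [[-0.253, 0.967, 0.0], [0.967, 0.253, -0.0], [-0.0, 0.0, -1.0]]
wrist_force: [-0.1, -0.4, -1.4]
width: 0.0632
grip_force: 55.4
```

Now y ≈ 66.4.

>>> {"op": "step_arm", "data": {"targets": [-0.5,0,0,0,0,0,-1,-0.5,0,0,0,0,0,-1,-0.5,0,0,0,0,0,-1,0,0,0,0,0,0,-1]}}

```text
clock: 8.68
ee_pos: [0.5645, 0.0424, 0.1479]
eef_rot: [[-0.254, 0.967, 0.0], [0.967, 0.254, 0.0], [0.0, 0.0, -1.0]]
wrist_force: [0.3, 0.5, -1.2]
width: 0.0627
grip_force: 55.4
```

>>> {"op": "step_arm", "data": {"targets": [-0.5,0,0,0,0,0,-1,-0.5,0,0,0,0,0,-1,0,0,0,0,0,0,-1,0,0,0,0,0,0,-1]}}

```text
clock: 9.02
ee_pos: [0.5647, 0.0415, 0.1479]
eef_rot: [[-0.254, 0.967, -0.0], [0.967, 0.254, 0.0], [0.0, 0.0, -1.0]]
wrist_force: [-0.2, 0.6, -0.9]
width: 0.0628
grip_force: 55.4
```

>>> {"op": "step_arm", "data": {"targets": [-0.5,0,0,0,0,0,-1,-0.5,0,0,0,0,0,-1,0,0,0,0,0,0,-1,0,0,0,0,0,0,-1]}}

```text
clock: 9.35
ee_pos: [0.5648, 0.0412, 0.1479]
eef_rot: [[-0.254, 0.967, -0.0], [0.967, 0.254, 0.001], [0.001, -0.0, -1.0]]
wrist_force: [-0.7, 2.4, -0.1]
width: 0.0628
grip_force: 55.4
```

>>> {"op": "step_arm", "data": {"targets": [-0.5,0,0,0,0,0,-1,0,0,0,0,0,0,-1,0,0,0,0,0,0,-1]}}

```text
clock: 9.6
ee_pos: [0.5649, 0.041, 0.1479]
eef_rot: [[-0.254, 0.967, -0.001], [0.967, 0.254, 0.001], [0.001, -0.0, -1.0]]
wrist_force: [-1.5, 4.2, 0.1]
width: 0.063
grip_force: 55.5
```

```bash
python3 -c "
from h import *;where()"
```

```text
t 9.6 funnel xy mm in stand [-2.3  63.74] z 65.0 F stand [-0.43  4.49] 0.08 tilt [-0.0007  0.0013] M [ 0.91  0.41 -0.03] xt [-0.2543  0.9671]
```

Run:
```python
from h import *
T=pickle.load(open('top0.pkl','rb'));S=pickle.load(open('side0.pkl','rb'))
for n,p,z in(('tamper knob',(300,118),.09),('tamper base front',(301,135),.0),('tamper base ctr',(303,127),.02),('pitcher rim ctr',(359,121),.08),('pitcher front edge',(359,136),.04),('pitcher left',(346,122),.08)):
    X=onz(T,p,z); print(n,X.round(3),(1e3*A.T@(X[:2]-st)).round(0))
```

```text
tamper knob [0.748 0.044 0.09 ] [176.  21.]
tamper base front [0.727 0.047 0.   ] [156.  29.]
tamper base ctr [0.743 0.041 0.02 ] [170.  19.]
pitcher rim ctr [ 0.74  -0.102  0.08 ] [ 132. -119.]
pitcher front edge [ 0.712 -0.104  0.04 ] [ 104. -114.]
pitcher left [ 0.738 -0.07   0.08 ] [138. -87.]
```

>>> {"op": "step_arm", "data": {"targets": [4,0,0,0,0,0,-1,8,0,-10,0,0,0,-1,4,5,-20,0,0,0,-1,0,20,-10,0,0,0,-1,0,25,0,0,0,0,-1,0,20,0,0,0,0,-1,0,8,0,0,0,0,-1,0,0,0,0,0,0,-1]}}

```text
clock: 10.27
ee_pos: [0.6379, 0.0759, 0.1882]
eef_rot: [[-0.255, 0.967, 0.002], [0.967, 0.255, -0.001], [-0.001, 0.002, -1.0]]
wrist_force: [-0.8, 0.9, -1.6]
width: 0.0633
grip_force: 55.4
```

>>> {"op": "step_arm", "data": {"targets": [-15,0,0,0,0,0,-1,-25,0,0,0,0,0,-1,-25,0,0,0,0,0,-1,-14,0,10,0,0,0,-1,0,0,20,0,0,0,-1,0,0,10,0,0,0,-1,0,0,0,0,0,0,-1,0,0,0,0,0,0,-1]}}

```text
clock: 10.93
ee_pos: [0.6554, -0.001, 0.1473]
eef_rot: [[-0.254, 0.967, -0.002], [0.967, 0.254, 0.0], [0.001, -0.002, -1.0]]
wrist_force: [0.3, -0.3, -1.5]
width: 0.063
grip_force: 55.3
```

```bash
python3 -c "
from h import *;where()"
```

```text
t 10.93 funnel xy mm in stand [74.7   0.26] z 64.4 F stand [ 0.27 -0.33] -1.49 tilt [-0.0024  0.0002] M [-0.03  0.    0.03] xt [-0.2538  0.9673]
```

>>> {"op": "step_arm", "data": {"targets": [0,-2,-1,0,0,0,-1,0,-2,0,0,0,0,-1,0,-2,0,0,0,0,-1,0,-1.2,0,0,0,0,-1,0,-0.5,0,0,0,0,-1,0,-0.5,0,0,0,0,-1,0,0,0,0,0,0,-1,0,0,0,0,0,0,-1]}}

```text
clock: 11.6
ee_pos: [0.6486, -0.0031, 0.1489]
eef_rot: [[-0.254, 0.967, 0.0], [0.967, 0.254, 0.0], [0.0, 0.0, -1.0]]
wrist_force: [0.3, -0.2, -1.6]
width: 0.0627
grip_force: 55.3
```

```bash
python3 -c "
from h import *;where()"
```

```text
t 11.6 funnel xy mm in stand [ 6.776e+01 -4.000e-02] z 66.01 F stand [ 0.24 -0.27] -1.63 tilt [0.     0.0001] M [-0.   -0.    0.03] xt [-0.2538  0.9673]
```

>>> {"op": "step_arm", "data": {"targets": [0,-0.5,0,0,0,0,-1,0,-0.5,0,0,0,0,-1,0,-0.5,0,0,0,0,-1,0,0,0,0,0,0,-1]}}

```text
clock: 11.93
ee_pos: [0.647, -0.0036, 0.1488]
eef_rot: [[-0.254, 0.967, -0.0], [0.967, 0.254, 0.0], [0.0, -0.0, -1.0]]
wrist_force: [-0.4, -0.2, -1.0]
width: 0.0628
grip_force: 55.3
```

>>> {"op": "step_arm", "data": {"targets": [0,-0.5,0,0,0,0,-1,0,-0.5,0,0,0,0,-1,0,-0.5,0,0,0,0,-1,0,0,0,0,0,0,-1]}}

```text
clock: 12.27
ee_pos: [0.6456, -0.004, 0.1489]
eef_rot: [[-0.254, 0.967, -0.0], [0.967, 0.254, 0.0], [0.0, -0.0, -1.0]]
wrist_force: [0.1, -0.1, -1.6]
width: 0.0629
grip_force: 55.3
```

>>> {"op": "step_arm", "data": {"targets": [0,-0.5,0,0,0,0,-1,0,-0.5,0,0,0,0,-1,0,-0.5,0,0,0,0,-1,0,0,0,0,0,0,-1]}}

```text
clock: 12.6
ee_pos: [0.6441, -0.0043, 0.1489]
eef_rot: [[-0.254, 0.967, -0.0], [0.967, 0.254, 0.0], [0.0, -0.0, -1.0]]
wrist_force: [0.0, -1.1, -1.3]
width: 0.0626
grip_force: 55.3
```

>>> {"op": "step_arm", "data": {"targets": [0,-0.5,0,0,0,0,-1,0,-0.5,0,0,0,0,-1,0,0,0,0,0,0,-1,0,0,0,0,0,0,-1]}}

```text
clock: 12.93
ee_pos: [0.6432, -0.0045, 0.1489]
eef_rot: [[-0.254, 0.967, -0.0], [0.967, 0.254, 0.0], [0.0, -0.0, -1.0]]
wrist_force: [0.6, 0.5, -1.1]
width: 0.0625
grip_force: 55.3
```

>>> {"op": "step_arm", "data": {"targets": [0,-0.5,0,0,0,0,-1,0,-0.5,0,0,0,0,-1,0,0,0,0,0,0,-1,0,0,0,0,0,0,-1]}}

```text
clock: 13.27
ee_pos: [0.6422, -0.0048, 0.1489]
eef_rot: [[-0.254, 0.967, -0.0], [0.967, 0.254, 0.0], [0.0, -0.0, -1.0]]
wrist_force: [0.9, -0.2, -1.1]
width: 0.0627
grip_force: 55.3
```

>>> {"op": "step_arm", "data": {"targets": [0,-0.5,0,0,0,0,-1,0,-0.5,0,0,0,0,-1,0,0,0,0,0,0,-1,0,0,0,0,0,0,-1]}}

```text
clock: 13.6
ee_pos: [0.6413, -0.005, 0.1489]
eef_rot: [[-0.254, 0.967, -0.0], [0.967, 0.254, 0.0], [0.0, -0.0, -1.0]]
wrist_force: [-0.2, -0.3, -1.9]
width: 0.0628
grip_force: 55.3
```

>>> {"op": "step_arm", "data": {"targets": [0,-0.5,0,0,0,0,-1,0,-0.5,0,0,0,0,-1,0,0,0,0,0,0,-1,0,0,0,0,0,0,-1]}}

```text
clock: 13.93
ee_pos: [0.6403, -0.0053, 0.1489]
eef_rot: [[-0.254, 0.967, -0.0], [0.967, 0.254, 0.0], [0.0, 0.0, -1.0]]
wrist_force: [0.2, 0.2, -1.3]
width: 0.0624
grip_force: 55.3
```

>>> {"op": "step_arm", "data": {"targets": [0,-0.5,0,0,0,0,-1,0,-0.5,0,0,0,0,-1,0,0,0,0,0,0,-1,0,0,0,0,0,0,-1]}}

```text
clock: 14.27
ee_pos: [0.6397, -0.0054, 0.149]
eef_rot: [[-0.254, 0.967, 0.001], [0.967, 0.254, 0.0], [-0.0, 0.001, -1.0]]
wrist_force: [0.1, 0.4, -1.5]
width: 0.063
grip_force: 55.3
```

>>> {"op": "step_arm", "data": {"targets": [0,-0.5,0,0,0,0,-1,0,-0.4,0,0,0,0,-1,0,0,0,0,0,0,-1,0,0,0,0,0,0,-1]}}

```text
clock: 14.6
ee_pos: [0.6395, -0.0054, 0.1491]
eef_rot: [[-0.254, 0.967, 0.002], [0.967, 0.254, 0.0], [-0.0, 0.002, -1.0]]
wrist_force: [4.7, 1.8, -3.7]
width: 0.0629
grip_force: 55.5
```

```bash
python3 -c "
from h import *;where()"
```

```text
t 14.6 funnel xy mm in stand [58.51 -0.09] z 66.21 F stand [5.06 0.58] -3.75 tilt [0.0025 0.0002] M [ 0.29 -1.22  0.05] xt [-0.254   0.9672]
```

>>> {"op": "step_arm", "data": {"targets": [0,4,0,0,0,0,-1,0,4,-15,0,0,0,-1,0,0,-25,0,0,0,-1,-12,-10,0,0,0,0,-1,-28,-25,0,0,0,0,-1,-28,-25,0,0,0,0,-1,-13,-12,0,0,0,0,-1,0,0,0,0,0,0,-1]}}

```text
clock: 15.27
ee_pos: [0.5928, -0.1075, 0.1887]
eef_rot: [[-0.244, 0.97, -0.005], [0.97, 0.244, -0.003], [-0.002, -0.005, -1.0]]
wrist_force: [-0.6, -0.3, -1.3]
width: 0.0628
grip_force: 56.0
```

```bash
python3 -c "
from h import *;where()"
```

```text
t 15.27 funnel xy mm in stand [-12.88 -87.32] z 105.79 F stand [-0.62 -0.17] -1.29 tilt [-0.0047 -0.0028] M [-0.01 -0.02  0.02] xt [-0.2441  0.9697]
```

>>> {"op": "step_arm", "data": {"targets": [0,0,0,0,0,0,-1,0,0,20,0,0,0,-1,0,0,15,0,0,0,-1,0,0,5,0,0,0,-1,0,0,0,0,0,0,-1,0,0,0,0,0,0,-1]}}

```text
clock: 15.77
ee_pos: [0.5974, -0.0997, 0.1488]
eef_rot: [[-0.255, 0.967, -0.001], [0.967, 0.255, 0.0], [0.0, -0.001, -1.0]]
wrist_force: [-0.1, 1.8, -1.4]
width: 0.0626
grip_force: 55.9
```

```bash
python3 -c "
from h import *;where()"
```

```text
t 15.77 funnel xy mm in stand [ -6.07 -80.7 ] z 65.89 F stand [0.4  1.76] -1.39 tilt [-0.0006  0.0003] M [ 0.04  0.06 -0.01] xt [-0.2548  0.967 ]
```

>>> {"op": "step_arm", "data": {"targets": [4,1,0,0,0,0,-1,4,0,0,0,0,0,-1,3,0,0,0,0,0,-1,2,0,0,0,0,0,-1,1,0,0,0,0,0,-1,0.5,0,0,0,0,0,-1,0,0,0,0,0,0,-1,0,0,0,0,0,0,-1]}}

```text
clock: 16.43
ee_pos: [0.5945, -0.0862, 0.149]
eef_rot: [[-0.254, 0.967, 0.0], [0.967, 0.254, -0.0], [-0.0, 0.0, -1.0]]
wrist_force: [-0.7, -0.7, -1.5]
width: 0.0628
grip_force: 55.9
```

```bash
python3 -c "
from h import *;where()"
```

```text
t 16.43 funnel xy mm in stand [ -5.46 -66.95] z 66.05 F stand [-0.83 -0.55] -1.46 tilt [ 0.0002 -0.    ] M [ 0.01 -0.05 -0.02] xt [-0.2535  0.9673]
```

>>> {"op": "step_arm", "data": {"targets": [0.5,0,0,0,0,0,-1,0.5,0,0,0,0,0,-1,0.5,0,0,0,0,0,-1,0,0,0,0,0,0,-1]}}

```text
clock: 16.77
ee_pos: [0.594, -0.0845, 0.1488]
eef_rot: [[-0.254, 0.967, -0.0], [0.967, 0.254, 0.0], [0.0, -0.0, -1.0]]
wrist_force: [0.2, -0.1, -1.3]
width: 0.0631
grip_force: 55.9
```

>>> {"op": "step_arm", "data": {"targets": [0.5,0,0,0,0,0,-1,0.5,0,0,0,0,0,-1,0,0,0,0,0,0,-1,0,0,0,0,0,0,-1]}}

```text
clock: 17.1
ee_pos: [0.5938, -0.0836, 0.1489]
eef_rot: [[-0.254, 0.967, -0.0], [0.967, 0.254, 0.0], [0.0, -0.0, -1.0]]
wrist_force: [-0.3, -0.6, -1.8]
width: 0.0629
grip_force: 55.9
```

>>> {"op": "step_arm", "data": {"targets": [0.5,0,0,0,0,0,-1,0.5,0,0,0,0,0,-1,0,0,0,0,0,0,-1,0,0,0,0,0,0,-1]}}

```text
clock: 17.43
ee_pos: [0.5935, -0.0826, 0.1489]
eef_rot: [[-0.254, 0.967, -0.0], [0.967, 0.254, 0.0], [0.0, 0.0, -1.0]]
wrist_force: [-0.4, 0.2, -1.3]
width: 0.063
grip_force: 55.9
```

>>> {"op": "step_arm", "data": {"targets": [0.5,0,0,0,0,0,-1,0.5,0,0,0,0,0,-1,0,0,0,0,0,0,-1,0,0,0,0,0,0,-1]}}

```text
clock: 17.77
ee_pos: [0.5934, -0.0823, 0.149]
eef_rot: [[-0.253, 0.967, 0.0], [0.967, 0.253, -0.001], [-0.001, 0.0, -1.0]]
wrist_force: [0.0, -1.8, -1.4]
width: 0.0626
grip_force: 55.9
```

>>> {"op": "step_arm", "data": {"targets": [0.5,0,0,0,0,0,-1,0,0,0,0,0,0,-1,0,0,0,0,0,0,-1]}}

```text
clock: 18.02
ee_pos: [0.5934, -0.0821, 0.1491]
eef_rot: [[-0.253, 0.967, 0.001], [0.967, 0.253, -0.001], [-0.001, 0.0, -1.0]]
wrist_force: [1.0, -3.7, -0.7]
width: 0.0628
grip_force: 56.0
```

```bash
python3 -c "
from h import *;where()"
```

```text
t 18.02 funnel xy mm in stand [ -5.49 -62.8 ] z 66.16 F stand [ 0.  -3.8] -0.68 tilt [ 0.0008 -0.0011] M [-0.81 -0.17 -0.  ] xt [-0.2531  0.9674]
```

>>> {"op": "step_arm", "data": {"targets": [-4,0,0,0,0,0,-1,-4,0,-15,0,0,0,-1,0,0,-15,0,0,0,-1,20,0,0,0,0,0,-1,25,0,0,0,0,0,-1,18,0,0,0,0,0,-1,7,0,0,0,0,0,-1,0,0,0,0,0,0,-1]}}

```text
clock: 18.68
ee_pos: [0.577, -0.0184, 0.1786]
eef_rot: [[-0.258, 0.966, -0.001], [0.966, 0.258, 0.002], [0.002, -0.001, -1.0]]
wrist_force: [0.6, 0.5, -1.0]
width: 0.063
grip_force: 55.9
```

>>> {"op": "step_arm", "data": {"targets": [0,0,5,0,0,0,-1,0,0,3,0,0,0,-1,0,0,0,0,0,0,-1,0,0,0,0,0,0,-1]}}

```text
clock: 19.02
ee_pos: [0.5774, -0.0226, 0.1704]
eef_rot: [[-0.252, 0.968, -0.001], [0.968, 0.252, -0.001], [-0.0, -0.001, -1.0]]
wrist_force: [-0.4, 0.6, -0.7]
width: 0.0626
grip_force: 55.9
```

```bash
python3 -c "
from h import *;where()"
```

```text
t 19.02 funnel xy mm in stand [-6.16 -1.13] z 87.53 F stand [-0.27  0.72] -0.71 tilt [-0.0008 -0.0006] M [-0.04  0.   -0.  ] xt [-0.2517  0.9678]
```

>>> {"op": "step_arm", "data": {"targets": [1.6,1.4,4,0,0,0,-1,0,0,4,0,0,0,-1,0,0,2,0,0,0,-1,0,0,0,0,0,0,-1,0,0,0,0,0,0,-1,0,0,0,0,0,0,-1]}}

```text
clock: 19.52
ee_pos: [0.5785, -0.0194, 0.1609]
eef_rot: [[-0.254, 0.967, 0.0], [0.967, 0.254, 0.0], [-0.0, 0.0, -1.0]]
wrist_force: [0.8, -0.4, -1.8]
width: 0.0629
grip_force: 56.0
```

```bash
python3 -c "
from h import *;where()"
```

```text
t 19.52 funnel xy mm in stand [-4.22  1.67] z 78.01 F stand [ 0.64 -0.56] -1.79 tilt [0.0002 0.    ] M [ 0.03 -0.04  0.02] xt [-0.2536  0.9673]
```

>>> {"op": "step_arm", "data": {"targets": [-1.2,-0.5,0,0,0,0,-1,0,0,2,0,0,0,-1,0,0,1,0,0,0,-1,0,0,0,0,0,0,-1,0,0,0,0,0,0,-1]}}

```text
clock: 19.93
ee_pos: [0.5781, -0.0206, 0.1578]
eef_rot: [[-0.254, 0.967, -0.0], [0.967, 0.254, 0.0], [0.0, -0.0, -1.0]]
wrist_force: [-0.3, -0.9, -1.5]
width: 0.0628
grip_force: 56.0
```

```bash
python3 -c "
from h import *;where()"
```

```text
t 19.93 funnel xy mm in stand [-4.87  0.63] z 74.86 F stand [-0.55 -0.81] -1.52 tilt [-0.0003  0.0001] M [ 0.04 -0.01  0.  ] xt [-0.2537  0.9673]
```

Within 0.2 mm of the target (−4.8, 0.5), so I'll lower it in.

>>> {"op": "step_arm", "data": {"targets": [-0.2,0,1,0,0,0,-1,0,0,1,0,0,0,-1,0,0,1,0,0,0,-1,0,0,1,0,0,0,-1,0,0,1,0,0,0,-1,0,0,0,0,0,0,-1]}}

```text
clock: 20.43
ee_pos: [0.5782, -0.0208, 0.1526]
eef_rot: [[-0.254, 0.967, -0.0], [0.967, 0.254, 0.0], [0.0, -0.0, -1.0]]
wrist_force: [-0.5, -0.7, -0.5]
width: 0.0629
grip_force: 56.0
```

```bash
python3 -c "
from h import *;where()"
```

```text
t 20.43 funnel xy mm in stand [-4.93  0.44] z 69.74 F stand [-0.6  -0.52] -0.47 tilt [-0.0004  0.0001] M [-0.03  0.02 -0.01] xt [-0.2537  0.9673]
```

It's inside the basket with no force (rim at 72). I'll go on down.

>>> {"op": "step_arm", "data": {"targets": [0,0,1,0,0,0,-1,0,0,1,0,0,0,-1,0,0,1,0,0,0,-1,0,0,1,0,0,0,-1,0,0,0.5,0,0,0,-1,0,0,0.5,0,0,0,-1,0,0,0,0,0,0,-1]}}

```text
clock: 21.02
ee_pos: [0.5782, -0.0208, 0.1478]
eef_rot: [[-0.254, 0.967, -0.0], [0.967, 0.254, 0.0], [0.0, -0.0, -1.0]]
wrist_force: [0.1, -0.2, -1.0]
width: 0.0628
grip_force: 56.0
```

```bash
python3 -c "
from h import *;where()"
```

```text
t 21.02 funnel xy mm in stand [-4.86  0.4 ] z 64.86 F stand [ 0.08 -0.26] -0.97 tilt [-0.0002  0.0001] M [ 0.04 -0.    0.  ] xt [-0.2537  0.9673]
```

>>> {"op": "step_arm", "data": {"targets": [0,0,0.5,0,0,0,-1,0,0,0.5,0,0,0,-1,0,0,0,0,0,0,-1]}}

```text
clock: 21.27
ee_pos: [0.5782, -0.0208, 0.1468]
eef_rot: [[-0.254, 0.967, -0.0], [0.967, 0.254, 0.0], [0.0, -0.0, -1.0]]
wrist_force: [-0.6, 0.4, -0.6]
width: 0.0625
grip_force: 56.0
```

>>> {"op": "step_arm", "data": {"targets": [0,0,0.5,0,0,0,-1,0,0,0.5,0,0,0,-1,0,0,0,0,0,0,-1]}}

```text
clock: 21.52
ee_pos: [0.5783, -0.0208, 0.1461]
eef_rot: [[-0.254, 0.967, 0.0], [0.967, 0.254, 0.0], [0.0, 0.0, -1.0]]
wrist_force: [-0.9, 1.2, 0.7]
width: 0.0629
grip_force: 56.1
```

>>> {"op": "step_arm", "data": {"targets": [0,0,0.5,0,0,0,-1,0,0,0,0,0,0,-1,0,0,0,0,0,0,-1]}}

```text
clock: 21.77
ee_pos: [0.5783, -0.0208, 0.146]
eef_rot: [[-0.254, 0.967, 0.0], [0.967, 0.254, 0.0], [0.0, 0.0, -1.0]]
wrist_force: [-3.0, 0.3, 5.7]
width: 0.0631
grip_force: 56.5
```

>>> {"op": "step_arm", "data": {"targets": [0,0,-0.4,0,0,0,-1,0,0,0,0,0,0,-1,0,0,0,0,0,0,0.6,0,0,0,0,0,0,0.8,0,0,0,0,0,0,1,0,0,0,0,0,0,1,0,0,0,0,0,0,1,0,0,0,0,0,0,1], "squeeze": 20}}

```text
clock: 22.43
ee_pos: [0.5783, -0.0209, 0.1457]
eef_rot: [[-0.254, 0.967, 0.0], [0.967, 0.254, -0.0], [-0.0, -0.0, -1.0]]
wrist_force: [0.5, -0.4, -0.1]
width: 0.0856
grip_force: 0.0
```

>>> {"op": "step_arm", "data": {"targets": [0,0,-3,0,0,0,1,0,0,-8,0,0,0,1,0,0,-20,0,0,0,1,0,0,-30,0,0,0,1,0,0,-30,0,0,0,1,0,0,-30,0,0,0,1,0,0,-30,0,0,0,1,0,0,0,0,0,0,1]}}

```text
clock: 23.1
ee_pos: [0.5811, -0.0217, 0.3039]
eef_rot: [[-0.253, 0.967, 0.013], [0.967, 0.253, 0.001], [-0.002, 0.012, -1.0]]
wrist_force: [1.0, 0.1, 0.0]
width: 0.0855
grip_force: 0.0
```

>>> {"op": "step_arm", "data": {"targets": [38,0,0,0,0,0,1,38,0,0,0,0,0,1,38,0,0,0,0,0,1,38,0,0,0,0,0,1,38,0,0,0,0,0,1,38,0,0,0,0,0,1,0,0,0,0,0,0,1,0,0,0,0,0,0,1]}}

```text
clock: 23.77
ee_pos: [0.5195, 0.2025, 0.2969]
eef_rot: [[-0.259, 0.966, -0.0], [0.966, 0.259, 0.001], [0.001, -0.0, -1.0]]
wrist_force: [-0.2, -1.0, -0.5]
width: 0.0857
grip_force: 0.0
```

Run:
```python
from h import *
from cell import imaging
T=imaging.snapshot('top');S=imaging.snapshot('side')
c=lambda f,x,y,w,h,k:cv2.resize(f[y:y+h,x:x+w],None,fx=k,fy=k,interpolation=cv2.INTER_CUBIC)
cv2.imwrite('pics/done.png',np.hstack([c(T['frame'],270,100,100,150,4),c(S['frame'],265,100,100,150,4)]))
```

```text
(no output)
```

View pics/done.png

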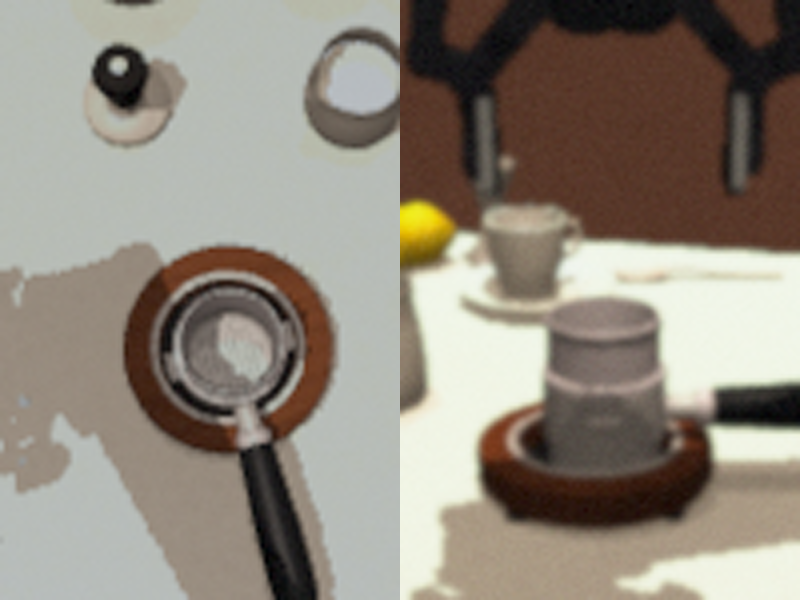

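The funnel sits level in the basket at crop (605,345), with its shoulder flush on the rim. The tamper and pitcher haven't moved, and the arm is clear.

```bash
python3 -c "
from cell import env;print(env.hand_in())"
```

```text
the job is handed in; nothing more can be done
None
```

I touched off the rim left, far and right at about 4–5 N each, seated the funnel flush in the basket, let go and handed the job in at about 24 s; no verdict was shown.

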